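# Unstack the cured agate slabs

### The job

Two sawn agate slabs have cured overnight in a pressed stack on the metal stand; take the stack apart from the top, one piece at a time, and put each piece in its place: the steel weight upright in its round wooden dish, the wooden pressing bar flat in its long plywood holder, and each slab flat on the felt pad of the job tray that holds the rough of the same stone, lying lengthwise along the pad between the end stops. Centre the pieces in their places, and set the stones down rather than dropping them.

Things in the scene. Friction and masses are not known exactly. Their poses are not given: they have to be found in the camera images.
- weight: top of the stack: turned steel weight, about 0.42 kg, 62 mm high: a drum 44 mm in diameter up to 30 mm above its cork foot, then a thin neck, then a grip knob 28 mm in diameter from 41 to 62 mm. Origin: centre of its underside; z up. It stands on the grey slab
- slab_grey: second in the stack: oval slab of blue-grey and white banded agate, 57 mm wide (x), 80 mm long (y), 8 mm thick, about 0.06 kg. Origin: centre of its underside; z up. It lies lengthwise on the pressing bar, overhanging it on both long sides, its centre about 12 mm from the bar's centre; the space below the overhang is 22 mm high, down to the rust slab
- bar: third in the stack: beech pressing bar with cork faces above and below, 34 mm wide (x), 116 mm long (y), 22 mm high, about 0.1 kg. Origin: centre of its underside; z up. It lies on the rust slab, its -y end showing beyond the grey slab
- slab_rust: bottom of the stack: oval slab of rust-brown and cream banded agate, 67 mm wide (x), 94 mm long (y), 8 mm thick, about 0.09 kg. Origin: centre of its underside; z up. It lies on the stand's platen, overhanging it on both long sides
- stand: metal pressing stand, fixed: base plate 92 x 150 mm whose top is 10 mm above the bench, with a raised platen 40 mm wide (x) and 84 mm long (y) with a green silicone face 26 mm above the bench. Origin: centre of its underside; y along the platen, z up. The stack stands on it, all pieces lengthwise along its y within 0.07 rad
- dish: round dark turned wooden dish for the weight, 84 mm across, fixed: a round recess 62 mm across, its grey felt floor 7 mm above the bench, the rim 13 mm above the bench. Origin: centre of its underside; z up
- holder: fixed plywood holder for the bar, 70 x 152 mm: board top at 8 mm, two cork bearers with tops 16 mm above the bench; side rails 22 mm high, 56 mm apart (x), near the ends only (none within 40 mm of the middle, where fingers fit); end stops 22 mm high, 136 mm apart (y). Origin: centre of its underside; y along its length, z up
- tray_rust: fixed wooden job tray 86 x 176 mm, board top at 8 mm; raised blue felt pad 40 mm wide (x), 80 mm long (y), top 22 mm above the bench: a slab overhangs it on its long sides, so fingertips can reach below. End stops, 27 mm high, leave 110 mm along y. Beyond the +y stop lies rust-brown rough, 22 mm high: tray of the rust slab. Origin: below the pad's centre, on the bench; y along the pad, z up
- tray_grey: fixed wooden job tray 86 x 162 mm, board top at 8 mm; raised blue felt pad 40 mm wide (x), 66 mm long (y), top 22 mm above the bench: a slab overhangs it on its long sides, so fingertips can reach below. End stops, 27 mm high, leave 96 mm along y. Beyond the +y stop lies grey-black rough, 23 mm high: tray of the grey slab. Origin: below the pad's centre, on the bench; y along the pad, z up
Things that resemble listed ones, but are neither listed nor needed, are in the scene too. Leave any turquoise look-alike of the weight alone.

How it is judged:
At the end, for the whole second after the job is handed in: Weight upright in the dish, within 12 mm of its centre; bar on the holder's bearers, within 14 mm of centre and 0.25 rad of its length; each slab flat on the pad of its own tray, within 14 mm of centre and 0.25 rad of its length; all at rest (horizontal distance between weight and dish below 0.012 m and z of weight in the frame of dish between 0.004 and 0.011 m and angle between weight's own z axis and vertical below 0.15 rad and horizontal distance between bar and holder below 0.014 m and z of bar in the frame of holder between 0.013 and 0.019 m and angle between the y axis of bar and the y axis of holder, either way round below 0.25 rad and horizontal distance between slab_rust and tray_rust below 0.014 m and z of slab_rust in the frame of tray_rust between 0.018 and 0.026 m and angle between the y axis of slab_rust and the y axis of tray_rust, either way round below 0.25 rad and horizontal distance between slab_grey and tray_grey below 0.014 m and z of slab_grey in the frame of tray_grey between 0.018 and 0.026 m and angle between the y axis of slab_grey and the y axis of tray_grey, either way round below 0.25 rad and linear speed of each of weight, bar, slab_rust, slab_grey below 0.02 m/s); the robot touches nothing.
It fails at once if a slab is dropped: it falls free of the fingers at more than 0.7 m/s (a drop of about 25 mm) ((contact force between the fingers and slab_rust below 0.05 N and linear speed of slab_rust above 0.7 m/s) or (contact force between the fingers and slab_grey below 0.05 N and linear speed of slab_grey above 0.7 m/s)).
It also fails if it takes over 128 s, if anything falls off the work surface, if the arm or the gripper's body presses on something with over 40 N, if the wrist force passes 120 N, or if a joint passes its speed limit or range.

### The arm

A 6-joint arm with a two-finger parallel gripper is mounted at the origin on a cart in front of the work surface, level with it; the furniture and walls round the work are solid. World frame = base frame: x ahead of the robot, y to its left, z up, the work surface at z = 0. Lengths are in m, angles in rad, forces in N, time in s.
With the tool pointing down it reaches from about 0.35 to 0.875 m from the base axis. Payload 15.5 kg.
Tool frame: the origin (TCP) lies midway between the tips of the shut fingers; the grasp point (between the pads) lies 19 mm behind it; z points along the fingers, y is the line along which they close (so a half turn about z gives the same grasp; the last joint's range is limited). The gripper opens to 85 mm and grips with 20 to 120 N. Pads are 22 mm wide; open, the fingers measure 114 mm over their backs; the gripper's body (76 mm by 85 mm) begins 54 mm behind the grasp point. The pads swing forward as they close: fully open they stand 13 mm farther back than shut.
Start: joints at [1.25, 0.494, 1.345, -0, 1.302, -0.096], TCP at [0.14, 0.609, 0.231] pointing down, gripper open.
Joint ranges: [-2.91, 2.91], [-0.82, 2.16], [0.22, 2.67], [-1.22, 4.37], [0.12, 2.79], [-3.08, 3.08]. Speed limits (rad/s): [1.89, 1.89, 2.57, 3.01, 3.01, 3.01].

### API

Orientations are given as [roll, pitch, yaw] about the fixed x, y, z axes, in that order (R = Rz(yaw) Ry(pitch) Rx(roll)).
In Python, from cell import robot gives the robot as it stands.
- The arm moves only by the shell command python3 -m creep 'ROWS'. ROWS is JSON, a list of rows, each a list of 3 entries, a list of its own where there are three numbers: the shift along the tool's x, y, z in mm, then the turn, a rotation vector about the tool's x, y, z in rad, then the closure, from 0 (fully open) to 1 (shut). A call has 1 to 8 rows; each row shifts and turns the commanded pose from where the row before left it, along the tool's axes as they then stand; what a row does not reach is not made up. A row lasts 1/12 s, in which the tool goes at most 41.7 mm and 7.16 degrees, less where a joint would pass 70% of its speed; a pose out of reach is approached as far as the arm can. A call with a gripper value outside its range is refused whole. The fingers move at their own pace and stop on an object; the grip force is fixed at half the most. Time passes only in rows, so rows that do not move let the fingers close. It gives the time, the measured TCP pose, the force, the opening and the grip force at its end, in the units of the state.
- robot.observe(): the state, without advancing time (a new reading comes with each control period).
- robot.get_image(name): name is "side" or "top"; returns a dict with "color" (420x560x3 uint8, blue, green, red), "intrinsics" (3x3 intrinsics, pixels), "origin" and "orientation" of the camera in the world. Camera axes: x right, y down, z forward; pixel columns grow to the right and rows downward; lengths in m; the calibration is good to about 2 mm. A picture is of the moment at which its call begins. There is no depth.
- robot.finish_job(): hands the job in; it is judged then, once.
Trained networks look in the newest picture that a camera, given by its name, has taken for a name from the list of things; names that differ only in an ending like _2 or _b are one class to them, and where a whole thing is asked for, a point or a joint stands for the part that bears it (a point fixed in the world has none). Each returns a list of dicts, best first, with "p" (0 to 1); they miss things now and then, are a little off and sometimes report something else, mostly with a low value. They report only what shows in the picture. A call takes as long as a camera call. They do not tell look-alikes from the thing itself.
- robot.cut_out(camera, label): "pixels" (420x560 bool, what is visible of it).
- robot.tip_of(camera, label): "point" ([x, y, z] in m, in world coordinates, good to about 4 mm: a listed point, or the origin of a listed thing).
The state is a dict: "t": time; "q": joint angles; "qd": joint speeds; "joint_torque": joint torques, N m; "tool_pos": TCP position; "orientation": TCP orientation; "ft_force": force on the tool from outside, world axes, zero at the start; "moment": the same for the moment, N m; "opening": finger opening in m; "finger_force": force on a finger pad.
Only numpy, scipy, OpenCV 4.12 (cv2) and the standard library are available. Lean on these libraries where they do the work, as an engineer would, in place of code of your own. Each camera call takes 0.05 s, during which the arm holds its last target. There are 200 camera calls.

## Working session

There is one attempt and no reset: what is moved stays moved. The work goes in short steps, Python scripts to look and compute and a shell command to move; the robot and the scene stay as the last step left them, time stands still between calls to the robot, and variables do not carry over. Pictures are saved under pics/ and viewed, at most 14 in all, crops included, and the job is handed in when it is done.

```bash
ls; mkdir -p pics; cat > h.py <<'E'
import numpy as np, cv2
from scipy.spatial.transform import Rotation as R
from cell import robot
def cam(n):
    im=robot.get_image(n); o=np.array(im["orientation"]); 
    Rm=o if o.shape==(3,3) else R.from_euler('xyz',o).as_matrix()
    return im["color"],np.array(im["intrinsics"]),np.array(im["origin"]),Rm
def ray(px,z,c):  # pixel -> world at height z
    _,K,o,Rm=c; d=Rm@np.linalg.inv(K)@np.array([px[0],px[1],1.]); return o+d*(z-o[2])/d[2]
def proj(p,c):
    _,K,o,Rm=c; q=K@(Rm.T@(np.array(p)-o)); return q[:2]/q[2]
E
python3 - <<'E'
from h import *
for n in ("top","side"):
    c=cam(n); cv2.imwrite(f"pics/{n}0.png",c[0]); print(n,c[1].tolist(),c[2],c[3].round(3).tolist())
    for l in "weight slab_grey bar slab_rust stand dish holder tray_rust tray_grey".split():
        print(l,[(np.round(d["point"],3).tolist(),round(d["p"],2)) for d in robot.tip_of(n,l)][:3])
print(robot.observe())
E
```

```text
pics
top [[384.62651110262107, 0.0, 284.96504071710433], [0.0, 384.62651110262107, 200.3423544143425], [0.0, 0.0, 1.0]] [0.38514308 0.01323349 0.95991643] [[0.002, -0.991, 0.132], [-1.0, -0.0, 0.014], [-0.014, -0.132, -0.991]]
weight [([0.514, 0.073, 0.066], 0.69), ([0.536, -0.244, 0.001], 0.67)]
slab_grey [([0.516, 0.073, 0.057], 0.8)]
bar [([0.506, 0.069, 0.036], 0.55)]
slab_rust [([0.494, 0.068, 0.023], 0.65), ([0.486, 0.226, -0.001], 0.48)]
stand [([0.503, 0.072, -0.006], 0.75)]
dish [([0.506, 0.382, -0.003], 0.83)]
holder [([0.49, -0.348, -0.0], 0.79), ([0.507, -0.098, -0.002], 0.51)]
tray_rust []
tray_grey [([0.51, -0.1, 0.004], 0.78)]
side [[534.2916433017473, 0.0, 281.8706644751372], [0.0, 534.2916433017473, 211.08378558777616], [0.0, 0.0, 1.0]] [0.55312681 1.4877872  0.73403638] [[-0.999, 0.032, -0.028], [0.038, 0.399, -0.916], [-0.018, -0.916, -0.4]]
weight [([0.532, -0.239, -0.004], 0.56), ([0.512, 0.072, 0.066], 0.51)]
slab_grey [([0.514, 0.074, 0.055], 0.49)]
bar [([0.504, 0.073, 0.035], 0.81)]
slab_rust [([0.495, 0.078, 0.024], 0.49)]
stand [([0.506, 0.075, -0.005], 0.5
[... 216 characters left out ...]
03], 0.33)]
{'t': 1.0, 'q': array([ 1.24950441e+00,  4.93593217e-01,  1.34549658e+00, -3.52706362e-06,
        1.30249987e+00, -9.55045972e-02]), 'qd': array([-1.09857489e-03,  4.97253165e-04, -7.05770164e-04,  9.66543825e-05,
        4.33072017e-04,  1.53489896e-03]), 'joint_torque': array([ 1.53581623e-03, -8.82049942e+01, -3.84263778e+01, -2.52549416e-04,
        1.10381752e-03, -4.88067911e-06]), 'tool_pos': array([0.13992292, 0.6091392 , 0.23128235]), 'orientation': array([3.14159001e+00, 3.66937140e-06, 2.91580627e+00]), 'ft_force': array([ 0.50104124, -0.62017074,  0.66251198]), 'moment': array([0.0387008 , 0.00778292, 0.02640624]), 'finger_force': 0.0, 'opening': 0.08504543190155181}
```

```bash
python3 - <<'E'
import cv2
for n in ("top","side"):
    im=cv2.imread(f"pics/{n}0.png"); cv2.imwrite(f"pics/{n}0b.png",cv2.resize(im,(800,600),interpolation=cv2.INTER_CUBIC))
E
```

```text
(no output)
```

View pics/top0b.png

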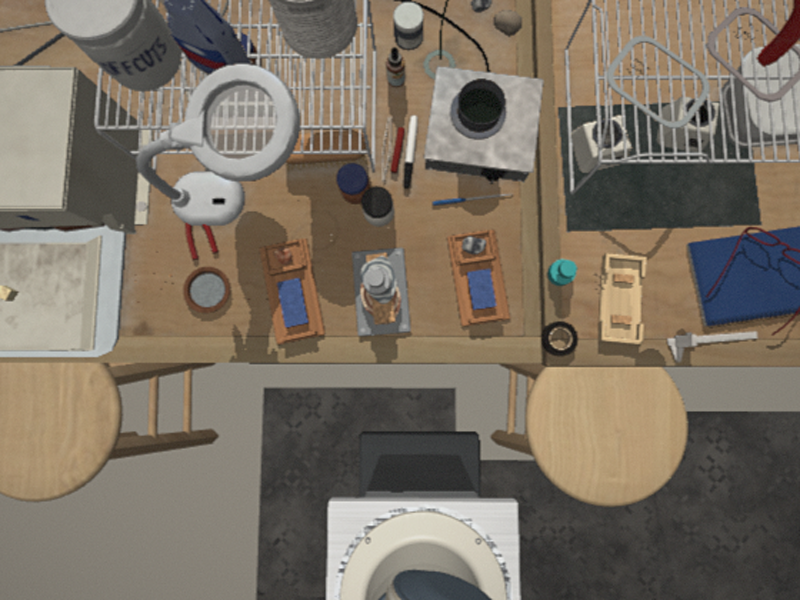

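View pics/side0b.png

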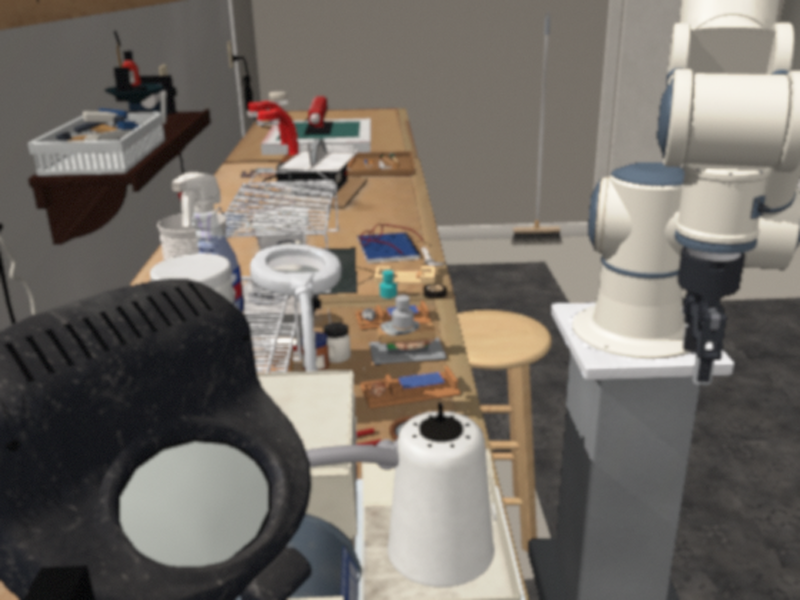

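The top view has world +x up and +y left. In the 800x600 picture the dish is at (208,291), tray_rust at (290,290), the stand and stack at (382,290), tray_grey at (480,280) and the holder at (623,300). The turquoise look-alike is at (563,271). The lamp stands near (240,120). In the side view the stack is at (403,340). Next I'll measure poses and yaws.

```bash
cat >> h.py <<'E'
def rect(mask,z,c,name=""):
    m=mask.astype(np.uint8); n,lab,st,_=cv2.connectedComponentsWithStats(m)
    if n<2: print(name,"none"); return
    i=1+np.argmax(st[1:,4]); ys,xs=np.nonzero(lab==i)
    P=np.array([ray((x,y),z,c)[:2] for x,y in zip(xs,ys)])*1000
    r=cv2.minAreaRect(P.astype(np.float32)); u,s,vt=np.linalg.svd(P-P.mean(0),full_matrices=False)
    a=np.arctan2(vt[0,1],vt[0,0]); a=(a-np.pi/2+np.pi/2)%np.pi-np.pi/2  # direction of long axis vs x
    print(name,"mean",P.mean(0).round(1),"rect c",np.round(r[0],1),np.round(r[1],1),"long axis ang",round(a,3),"n",len(P))
E
python3 - <<'E'
from h import *
c=cam("top"); im=c[0]; hsv=cv2.cvtColor(im,cv2.COLOR_BGR2HSV)
blue=cv2.inRange(hsv,(105,110,60),(130,255,255))>0
for nm,p in (("tray_rust",(.48,.226,.022)),("tray_grey",(.509,-.101,.022))):
    u,v=proj(p,c); m=np.zeros(blue.shape,bool); m[int(v)-35:int(v)+35,int(u)-25:int(u)+25]=1
    rect(blue&m,.022,c,nm+" pad")
for l,z in (("weight",.126),("slab_grey",.064),("bar",.05),("slab_rust",.034),("stand",.01),("dish",.013),("holder",.016),("tray_rust",.008),("tray_grey",.008)):
    for d in robot.cut_out("top",l)[:2]:
        rect(d["pixels"],z,c,f"{l} {d['p']:.2f}")
cv2.imwrite("pics/z1.png",cv2.resize(im[155:250,120:460],None,fx=2.35,fy=2.35,interpolation=cv2.INTER_CUBIC))
cv2.imwrite("pics/z2.png",cv2.resize(im[165:245,235:305],None,fx=7,fy=7,interpolation=cv2.INTER_CUBIC))
E
```

```text
tray_rust pad mean [482.  224.9] rect c [482. 225.] [77.6 36. ] long axis ang -1.36 n 441
tray_grey pad mean [ 505.3 -100.1] rect c [505.4 -99.6] [63.2 37.1] long axis ang -1.442 n 364
weight 0.84 mean [ 518.1 -210.2] rect c [ 517.6 -209.9] [46.1 37.6] long axis ang 0.411 n 316
weight 0.76 mean [504.5  73.6] rect c [504.4  73.6] [42.2 39.6] long axis ang -1.331 n 309
slab_grey 0.72 mean [519.7  67.5] rect c [515.7  69.3] [72.2 46.3] long axis ang -1.267 n 241
bar 0.71 mean [461.9  67.4] rect c [462.5  66.6] [40.7 38. ] long axis ang -0.884 n 253
slab_rust 0.76 mean [482.6  97. ] rect c [483.2  96.8] [48.6 15.8] long axis ang -1.235 n 106
stand 0.82 mean [498.9  72.7] rect c [504.   74.7] [151.8  92. ] long axis ang -1.536 n 1131
dish 0.63 mean [505.9 380.2] rect c [505.5 380.1] [83.1 78. ] long axis ang -0.264 n 840
dish 0.58 mean [487.9  99.6] rect c [487.1  98.9] [37.2 11. ] long axis ang -1.25 n 55
tray_rust 0.87 mean [504.7 231. ] rect c [505.4 231. ] [177.5  88.1] long axis ang -1.347 n 2383
tray_grey 0.61 mean [527.3 -94.9] rect c [528.2 -95. ] [163.  87.] long axis ang -1.423 n 2216
```

View pics/z2.png

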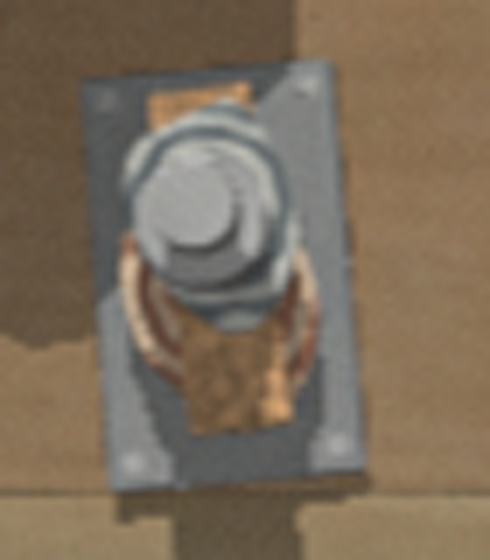

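The crop shows the stack lengthwise along world x, with the knob's top disc at crop (185,208). The bar's near end edge runs (190,432)-(292,418) and its far end is near (200,90).

```bash
cat >> h.py <<'E'
def plan(x,y,z,yaw,r=None):
    s=robot.observe(); p=np.array(s["tool_pos"]); o=R.from_euler('xyz',s["orientation"]); T=R.from_euler('xyz',[np.pi,0,yaw])
    rv=(o.inv()*T).as_rotvec(); d=(np.array([x,y,z])-p)*1000
    print("t",round(s["t"],1),"pos",p.round(4),"rpy",np.round(s["orientation"],3),"open",round(s["opening"],4),"F",s["ft_force"].round(1))
    print(" turn tool",rv.round(3)," shift AFTER turn (tool axes)",(T.inv().apply(d)).round(1)," before turn",o.inv().apply(d).round(1))
E
python3 - <<'E'
from h import *
c=cam("top"); im=c[0]; hsv=cv2.cvtColor(im,cv2.COLOR_BGR2HSV)
print("knob",ray((235+185/7,165+208/7),.126,c).round(4))
for a,b in (((241,425),.056),): print("bar near end c",ray((235+a[0]/7,165+a[1]/7),b,c).round(4))
for p in ((107,490),(365,470),(82,80),(330,62)): print("stand corner",ray((235+p[0]/7,165+p[1]/7),.01,c).round(4))
for d in robot.cut_out("top","holder")+robot.cut_out("side","holder"): print(d["p"],d["pixels"].sum())
c2=cam("side")
for d in robot.cut_out("side","holder")[:1]: rect(d["pixels"],.012,c2,"holder side")
print(proj((.49,-.348,.016),c))
cv2.imwrite("pics/z3.png",cv2.resize(im[165:255,370:470],None,fx=6,fy=6,interpolation=cv2.INTER_CUBIC))
plan(.508,.072,.18,np.pi+.05)
E
```

```text
knob [0.5082 0.077  0.126 ]
bar near end c [0.4449 0.0628 0.056 ]
stand corner [0.425  0.1124 0.01  ]
stand corner [0.4321 0.0215 0.01  ]
stand corner [0.5719 0.1234 0.01  ]
stand corner [0.5784 0.0343 0.01  ]
0.92 1931
0.9 325
holder side mean [ 467.3 -323.9] rect c [ 471.1 -334. ] [109.6 103.4] long axis ang -0.973 n 282
[437.66908094 208.63458288]
t 1.8 pos [0.1399 0.6091 0.2313] rpy [-3.142  0.     2.916] open 0.0857 F [-0.1 -1.1 -0.1]
 turn tool [-0.     0.    -0.276]  shift AFTER turn (tool axes) [-340.8 -554.8   51.3]  before turn [-479.  -441.1   51.3]
```

View pics/z3.png

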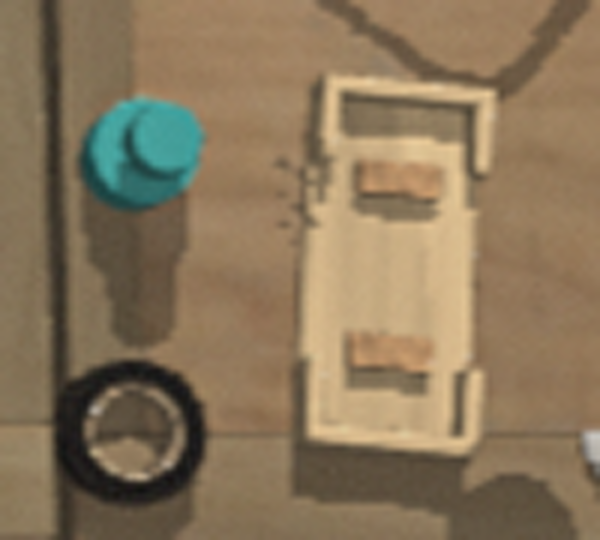

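```bash
python3 -m creep '[[[0,0,0],[0,0,-0.102],0],[[0,0,0],[0,0,-0.102],0],[[0,0,0],[0,0,-0.102],0],[[-16,-28,0],[0,0,0],0],[[-16,-28,0],[0,0,0],0],[[-16,-28,0],[0,0,0],0],[[-16,-28,0],[0,0,0],0],[[-16,-28,0],[0,0,0],0]]'
python3 -m creep '[[[-16,-28,0],[0,0,0],0],[[-16,-28,0],[0,0,0],0],[[-16,-28,0],[0,0,0],0],[[-16,-28,0],[0,0,0],0],[[-16,-28,0],[0,0,0],0],[[-16,-28,0],[0,0,0],0],[[-16,-28,0],[0,0,0],0],[[-16,-28,0],[0,0,0],0]]'
python3 -m creep '[[[-16,-28,5],[0,0,0],0],[[-16,-28,5],[0,0,0],0],[[-16,-28,5],[0,0,0],0],[[-16,-28,5],[0,0,0],0],[[-16,-28,5],[0,0,0],0],[[-16,-28,5],[0,0,0],0],[[-16,-28,5],[0,0,0],0],[[0,0,0],[0,0,0],0]]'
python3 - <<'E'
from h import *
plan(.509,.075,.0985,np.pi+.08)
c=cam("top")
f,n=[ray((370+p[0]/6,165+p[1]/6),.016,c)[:2] for p in ((400,180),(390,350))]
print("holder",(f+n)/2,np.arctan2(*(f-n)[::-1]),np.linalg.norm(f-n))
E
```

```text
t: 2.42
tool_pos: [0.2314, 0.4747, 0.2313]
orientation: [3.141, 0.0, -3.061]
ft_force: [0.3, 0.3, -0.4]
opening: 0.0852
finger_force: 0.0
t: 3.08
tool_pos: [0.3771, 0.2616, 0.2315]
orientation: [3.141, 0.0, -3.061]
ft_force: [0.6, 1.2, -0.0]
opening: 0.0855
finger_force: 0.0
t: 3.75
tool_pos: [0.5066, 0.0727, 0.1957]
orientation: [-3.14, 0.001, -3.064]
ft_force: [-0.1, 0.3, -0.5]
opening: 0.0853
finger_force: 0.0
t 3.8 pos [0.5066 0.0727 0.1957] rpy [-3.140e+00  1.000e-03 -3.064e+00] open 0.0853 F [-0.1  0.3 -0.5]
 turn tool [-0.001  0.001 -0.003]  shift AFTER turn (tool axes) [-2.5  2.2 97.2]  before turn [-2.4  2.3 97.2]
holder [ 0.48885168 -0.34347179] -0.10683689470699842 0.07035115080206156
```

```bash
python3 -m creep '[[[-2.5,2,16],[0,0,0],0],[[0,0,16],[0,0,0],0],[[0,0,16],[0,0,0],0],[[0,0,16],[0,0,0],0],[[0,0,17],[0,0,0],0],[[0,0,16],[0,0,0],0],[[0,0,0],[0,0,0],0],[[0,0,0],[0,0,0],0.5]]'
python3 -m creep '[[[0,0,0],[0,0,0],0.5],[[0,0,0],[0,0,0],0.5],[[0,0,0],[0,0,0],1],[[0,0,0],[0,0,0],1],[[0,0,0],[0,0,0],1],[[0,0,0],[0,0,0],1],[[0,0,0],[0,0,0],1],[[0,0,0],[0,0,0],1]]'
python3 - <<'E'
from h import *
plan(.509,.075,.0985,np.pi+.08)
c=cam("top"); cv2.imwrite("pics/g1.png",cv2.resize(c[0][150:250,180:310],None,fx=5,fy=5,interpolation=cv2.INTER_CUBIC))
E
```

```text
t: 4.47
tool_pos: [0.5055, 0.0792, 0.0992]
orientation: [3.141, -0.001, -3.061]
ft_force: [0.6, -0.1, 0.4]
opening: 0.0759
finger_force: 0.0
t: 5.13
tool_pos: [0.5068, 0.0784, 0.1002]
orientation: [-3.141, 0.002, -3.061]
ft_force: [0.3, -3.5, 9.2]
opening: 0.0264
finger_force: 58.4
t 5.1 pos [0.5068 0.0784 0.1002] rpy [-3.141e+00  2.000e-03 -3.061e+00] open 0.0264 F [ 0.3 -3.5  9.2]
 turn tool [-0.001  0.002  0.   ]  shift AFTER turn (tool axes) [-1.9 -3.6  1.7]  before turn [-1.9 -3.6  1.7]
```

View pics/g1.png

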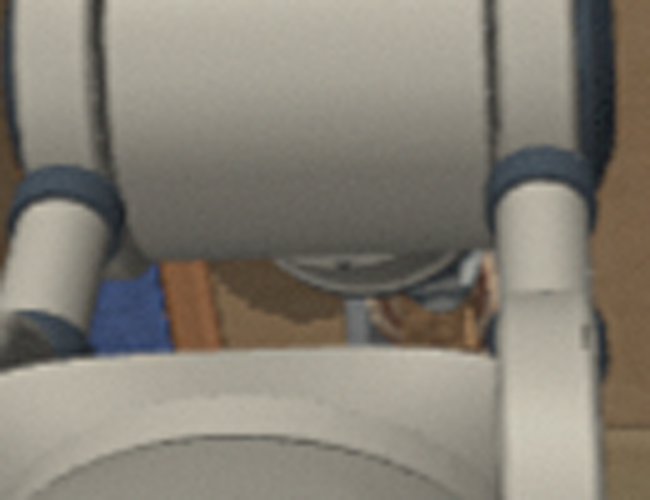

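```bash
python3 -m creep '[[[0,0,-10],[0,0,0],1],[[0,0,-15],[0,0,0],1],[[0,0,-20],[0,0,0],1],[[0,0,-20],[0,0,0],1],[[0,0,0],[0,0,0],1]]'
python3 - <<'E'
from h import *
print(robot.observe()["ft_force"])
c=cam("top"); cs=cam("side")
for n in ("top","side"): print([(np.round(d["point"],3).tolist(),round(d["p"],2)) for d in robot.tip_of(n,"weight")])
a=cv2.resize(c[0][150:250,180:310],None,fx=3,fy=3,interpolation=cv2.INTER_CUBIC); b=cv2.resize(cs[0][170:270,220:350],None,fx=3,fy=3,interpolation=cv2.INTER_CUBIC)
cv2.imwrite("pics/g2.png",np.hstack([a,b]))
E
```

```text
t: 5.6
tool_pos: [0.5075, 0.0789, 0.1679]
orientation: [-3.142, 0.005, -3.061]
ft_force: [0.7, 0.3, -4.0]
opening: 0.0261
finger_force: 59.9
[ 0.71484507  0.28368677 -3.96783753]
[([0.494, 0.072, 0.026], 0.31)]
[([0.533, -0.239, -0.003], 0.67), ([0.514, 0.074, 0.13], 0.65)]
```

View pics/g2.png

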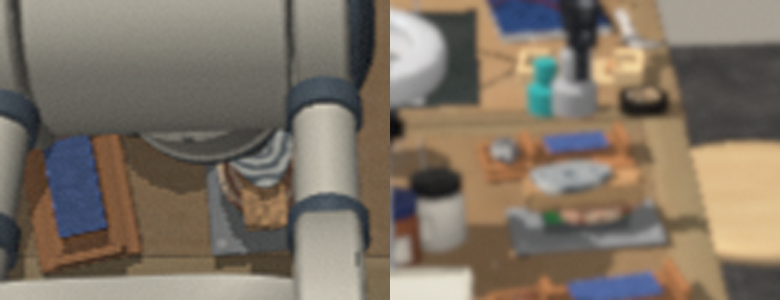

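The weight hangs upright in the fingers (side panel around (575,95)), and the bare grey slab is visible below. I'll carry the weight to the dish.

```bash
python3 -m creep '[[[-1.5,12,0],[0,0,0],1],[[-1.5,26,0],[0,0,0],1],[[-1.5,26,0],[0,0,0],1],[[-1.5,26,0],[0,0,0],1],[[-1.5,26,0],[0,0,0],1],[[-1.5,26,0],[0,0,0],1],[[-1.5,26,0],[0,0,0],1],[[-1.5,26,0],[0,0,0],1]]'
python3 -m creep '[[[-1.5,26,0],[0,0,0],1],[[-1.5,26,0],[0,0,0],1],[[-1.5,26,0],[0,0,0],1],[[0,26,0],[0,0,0],1],[[0,0,0],[0,0,0],1],[[0,0,0],[0,0,0],1]]'
python3 - <<'E'
from h import *
plan(.501,.3805,.043,np.pi+.08)
c=cam("top"); cs=cam("side")
for n in ("top","side"): print([(np.round(d["point"],3).tolist(),round(d["p"],2)) for d in robot.tip_of(n,"weight")],[(np.round(d["point"],3).tolist(),round(d["p"],2)) for d in robot.tip_of(n,"dish")])
E
```

```text
t: 6.47
tool_pos: [0.5016, 0.2748, 0.1631]
orientation: [-3.141, -0.002, -3.061]
ft_force: [1.5, -0.1, -3.8]
opening: 0.0265
finger_force: 60.0
t: 6.97
tool_pos: [0.4975, 0.3786, 0.1629]
orientation: [-3.141, -0.002, -3.059]
ft_force: [0.0, -1.0, -5.8]
opening: 0.0263
finger_force: 60.5
t 7.0 pos [0.4975 0.3786 0.1629] rpy [-3.141e+00 -2.000e-03 -3.059e+00] open 0.0263 F [ 0.  -1.  -5.8]
 turn tool [-0.001 -0.002  0.002]  shift AFTER turn (tool axes) [ -3.6   1.6 119.9]  before turn [ -3.8   1.7 119.8]
[([0.503, 0.377, 0.129], 0.72), ([0.516, 0.072, 0.057], 0.53), ([0.534, -0.241, -0.002], 0.52)] [([0.507, 0.38, -0.003], 0.81)]
[([0.536, -0.24, -0.003], 0.56), ([0.504, 0.375, 0.13], 0.52)] [([0.505, 0.378, -0.0], 0.66)]
```

```bash
python3 -m creep '[[[-2,3,15],[0,0,0],1],[[0,0,20],[0,0,0],1],[[0,0,20],[0,0,0],1],[[0,0,20],[0,0,0],1],[[0,0,15],[0,0,0],1],[[0,0,12],[0,0,0],1],[[0,0,8],[0,0,0],1],[[0,0,0],[0,0,0],1]]'
python3 - <<'E'
from h import *
plan(.4995,.3815,.043,np.pi+.08)
c=cam("side")
print([(np.round(d["point"],3).tolist(),round(d["p"],2)) for d in robot.tip_of("side","weight")])
E
```

```text
t: 7.93
tool_pos: [0.4999, 0.3797, 0.0529]
orientation: [-3.141, -0.002, -3.062]
ft_force: [0.3, -0.4, -5.3]
opening: 0.0263
finger_force: 60.5
t 7.9 pos [0.4999 0.3797 0.0529] rpy [-3.141e+00 -2.000e-03 -3.062e+00] open 0.0263 F [ 0.3 -0.4 -5.3]
 turn tool [-0.001 -0.002 -0.   ]  shift AFTER turn (tool axes) [0.3 1.8 9.9]  before turn [0.3 1.9 9.9]
[([0.534, -0.239, -0.003], 0.57), ([0.505, 0.376, 0.019], 0.54)]
```

```bash
python3 -m creep '[[[0,2,3],[0,0,0],1],[[0,0,3],[0,0,0],1],[[0,0,1.5],[0,0,0],1],[[0,0,1],[0,0,0],1],[[0,0,0],[0,0,0],1]]'
python3 -m creep '[[[0,0,1],[0,0,0],1],[[0,0,0],[0,0,0],1],[[0,0,0],[0,0,0],1]]'
```

```text
t: 8.45
tool_pos: [0.5002, 0.3823, 0.0457]
orientation: [-3.141, -0.0, -3.061]
ft_force: [-0.2, -0.1, -4.8]
opening: 0.026
finger_force: 60.5
t: 8.7
tool_pos: [0.5003, 0.3823, 0.0448]
orientation: [3.142, 0.0, -3.061]
ft_force: [-0.7, 0.6, -5.2]
opening: 0.026
finger_force: 60.5
```

```bash
python3 -m creep '[[[0,0,1],[0,0,0],1],[[0,0,0.7],[0,0,0],1],[[0,0,0],[0,0,0],1]]'
python3 -m creep '[[[0,0,0.7],[0,0,0],1],[[0,0,0],[0,0,0],1]]'
```

```text
t: 8.95
tool_pos: [0.5002, 0.3822, 0.0429]
orientation: [-3.142, -0.0, -3.061]
ft_force: [-0.3, -0.1, -4.8]
opening: 0.0262
finger_force: 60.5
t: 9.12
tool_pos: [0.5004, 0.3822, 0.0426]
orientation: [3.142, 0.0, -3.061]
ft_force: [-1.2, -1.9, -1.1]
opening: 0.0262
finger_force: 60.9
```

```bash
python3 -m creep '[[[0,0,0.3],[0,0,0],0.6],[[0,0,0],[0,0,0],0.4],[[0,0,0],[0,0,0],0],[[0,0,0],[0,0,0],0],[[0,0,0],[0,0,0],0],[[0,0,0],[0,0,0],0],[[0,0,-15],[0,0,0],0],[[0,0,-25],[0,0,0],0]]'
python3 -m creep '[[[0,0,-30],[0,0,0],0],[[0,0,-30],[0,0,0],0],[[0,-26,-15],[0,0,0],0],[[0,-26,0],[0,0,0],0],[[0,-26,0],[0,0,0],0],[[0,-26,0],[0,0,0],0],[[0,-26,0],[0,0,0],0],[[0,-26,0],[0,0,0],0]]'
python3 - <<'E'
from h import *
c=cam("top"); cs=cam("side")
for n in ("top","side"): print([(np.round(d["point"],3).tolist(),round(d["p"],2)) for d in robot.tip_of(n,"weight")],[(np.round(d["point"],3).tolist(),round(d["p"],2)) for d in robot.tip_of(n,"slab_grey")])
for d in robot.cut_out("top","slab_grey")[:1]: rect(d["pixels"],.064,c,"slab_grey")
for d in robot.cut_out("side","slab_grey")[:1]: rect(d["pixels"],.062,cs,"slab_grey side")
cv2.imwrite("pics/g3.png",np.hstack([cv2.resize(c[0][150:250,130:330],None,fx=4,fy=4,interpolation=cv2.INTER_CUBIC)]))
E
```

```text
t: 9.78
tool_pos: [0.4989, 0.3814, 0.0803]
orientation: [-3.14, -0.004, -3.061]
ft_force: [-0.3, 0.4, 0.2]
opening: 0.0851
finger_force: 0.0
t: 10.45
tool_pos: [0.5127, 0.2256, 0.1572]
orientation: [3.142, 0.0, -3.061]
ft_force: [-0.4, -0.2, 0.2]
opening: 0.0855
finger_force: 0.0
[([0.536, -0.241, -0.001], 0.56), ([0.506, 0.379, 0.007], 0.49), ([0.506, 0.38, -0.0], 0.38)] [([0.516, 0.073, 0.057], 0.87)]
[([0.507, 0.38, 0.005], 0.6), ([0.532, -0.245, -0.004], 0.54)] [([0.517, 0.075, 0.057], 0.78), ([0.507, -0.102, 0.001], 0.15)]
slab_grey mean [515.8  74.4] rect c [513.8  73.6] [75.7 55.9] long axis ang -1.314 n 619
slab_grey side mean [519.8  81.1] rect c [520.6  82.3] [60.7 70.6] long axis ang -1.104 n 197
```

View pics/g3.png

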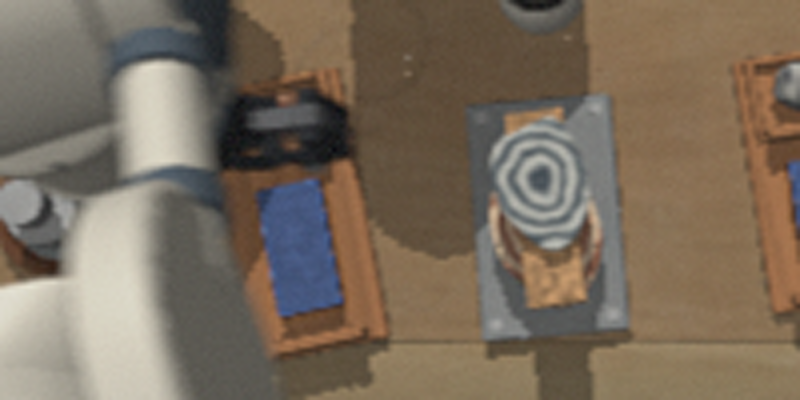

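The top view (crop 4x) shows the weight in the dish at (30,205) and the grey slab fully visible at (540,183), tilted slightly left at its far end. tip_of puts the weight within about 2 mm of the dish centre.

```bash
python3 -c "
from h import *
plan(.516,.074,.11,np.pi+.13)"
```

```text
t 10.8 pos [0.5127 0.2276 0.157 ] rpy [ 3.141  0.    -3.06 ] open 0.0855 F [ 0.3  0.1 -0.4]
 turn tool [ 0.     0.    -0.049]  shift AFTER turn (tool axes) [  16.6 -152.8   47. ]  before turn [   9.2 -153.4   47. ]
```

```bash
python3 -m creep '[[[0,0,0],[0,0,-0.049],0],[[2.8,-25.5,7],[0,0,0],0],[[2.8,-25.5,8],[0,0,0],0],[[2.8,-25.5,8],[0,0,0],0],[[2.8,-25.5,8],[0,0,0],0],[[2.8,-25.5,8],[0,0,0],0],[[2.6,-25.3,8],[0,0,0],0],[[0,0,0],[0,0,0],0]]'
python3 -m creep '[[[0,0,0],[0,0,0],0],[[0,0,0],[0,0,0],0]]'
python3 -c "
from h import *
plan(.516,.074,.0445,np.pi+.13)"
```

```text
t: 11.52
tool_pos: [0.5156, 0.0704, 0.1088]
orientation: [-3.141, -0.002, -3.014]
ft_force: [-0.3, 0.7, -0.1]
opening: 0.085
finger_force: 0.0
t: 11.68
tool_pos: [0.5162, 0.0738, 0.1102]
orientation: [3.141, 0.0, -3.012]
ft_force: [-0.4, 0.4, -0.2]
opening: 0.0851
finger_force: 0.0
t 11.7 pos [0.5162 0.0738 0.1102] rpy [ 3.141  0.    -3.012] open 0.0851 F [-0.4  0.4 -0.2]
 turn tool [ 0.     0.    -0.001]  shift AFTER turn (tool axes) [ 0.2  0.2 65.7]  before turn [ 0.2  0.2 65.7]
```

```bash
python3 -m creep '[[[0,0,15],[0,0,0],0],[[0,0,15],[0,0,0],0],[[0,0,15],[0,0,0],0],[[0,0,12],[0,0,0],0],[[0,0,8.5],[0,0,0],0],[[0,0,0],[0,0,0],0],[[0,0,0],[0,0,0],0.2],[[0,0,0],[0,0,0],0.2]]'
python3 -m creep '[[[0,0,0],[0,0,0],0.25],[[0,0,0],[0,0,0],0.3],[[0,0,0],[0,0,0],0.35],[[0,0,0],[0,0,0],0.4],[[0,0,0],[0,0,0],0.5],[[0,0,0],[0,0,0],1],[[0,0,0],[0,0,0],1],[[0,0,0],[0,0,0],1]]'
python3 -m creep '[[[0,0,0],[0,0,0],1],[[0,0,-4],[0,0,0],1],[[0,0,-5],[0,0,0],1],[[0,0,-10],[0,0,0],1],[[0,0,-10],[0,0,0],1],[[0,0,-10],[0,0,0],1],[[0,0,0],[0,0,0],1]]'
python3 - <<'E'
from h import *
c=cam("top"); cs=cam("side")
for n in ("top","side"): print([(np.round(d["point"],3).tolist(),round(d["p"],2)) for d in robot.tip_of(n,"slab_grey")],[(np.round(d["point"],3).tolist(),round(d["p"],2)) for d in robot.tip_of(n,"bar")])
plan(.516,.074,.08,np.pi+.13)
a=cv2.resize(c[0][150:250,200:330],None,fx=3,fy=3,interpolation=cv2.INTER_CUBIC); b=cv2.resize(cs[0][190:270,240:345],None,fx=3.75,fy=3.75,interpolation=cv2.INTER_CUBIC)
cv2.imwrite("pics/g4.png",np.hstack([a,b]))
E
```

```text
t: 12.35
tool_pos: [0.5164, 0.0735, 0.0452]
orientation: [-3.142, 0.001, -3.012]
ft_force: [-0.5, -0.7, 0.2]
opening: 0.0686
finger_force: 0.0
t: 13.02
tool_pos: [0.5165, 0.0731, 0.0457]
orientation: [-3.141, 0.002, -3.012]
ft_force: [-2.8, 0.9, 18.2]
opening: 0.054
finger_force: 59.2
t: 13.6
tool_pos: [0.5171, 0.0732, 0.0859]
orientation: [-3.141, 0.003, -3.012]
ft_force: [1.7, -0.2, -0.0]
opening: 0.0538
finger_force: 63.0
[([0.519, 0.072, 0.097], 0.44)] [([0.495, 0.068, 0.024], 0.62)]
[([0.517, 0.074, 0.093], 0.63)] [([0.505, 0.073, 0.038], 0.95)]
t 13.9 pos [0.5157 0.0731 0.0831] rpy [ 3.141e+00 -1.000e-03 -3.012e+00] open 0.0538 F [ 0.1  0.1 -0.7]
 turn tool [ 0.    -0.001 -0.001]  shift AFTER turn (tool axes) [-0.5  0.9  3.1]  before turn [-0.5  0.9  3.1]
```

View pics/g4.png

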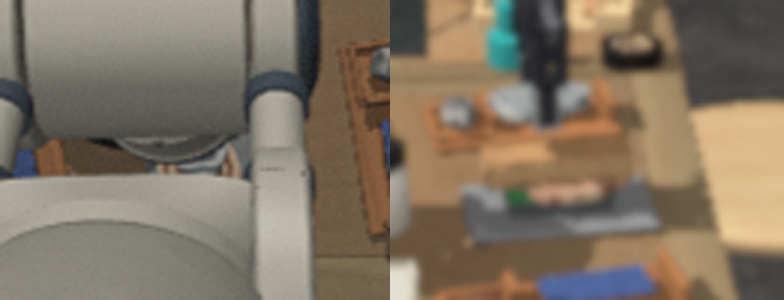

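The side panel shows the grey slab level between the fingers at (540,100), and the bar is still on the stand. I'll carry it to tray_grey.

```bash
python3 -m creep '[[[1.8,-8,-3],[0,0,0],1],[[3.5,-18,0],[0,0,0],1],[[3.5,-18,0],[0,0,0],1],[[3.5,-18,0],[0,0,0],1],[[3.5,-18,0],[0,0,0],1],[[3.5,-18,0],[0,0,0],1],[[3.5,-18,0],[0,0,0],1],[[3.5,-18,0],[0,0,0],1]]'
python3 -m creep '[[[3.5,-18,0],[0,0,0],1],[[3.5,-18,0],[0,0,0],1],[[0,0,0],[0,0,0],1],[[0,0,0],[0,0,0],1],[[0,0,0],[0,0,0],1]]'
python3 - <<'E'
from h import *
plan(.505,-.1,.03,np.pi+.13)
c=cam("top"); cs=cam("side")
for n in ("top","side"): print([(np.round(d["point"],3).tolist(),round(d["p"],2)) for d in robot.tip_of(n,"slab_grey")],[(np.round(d["point"],3).tolist(),round(d["p"],2)) for d in robot.tip_of(n,"tray_grey")])
a=cv2.resize(c[0][140:240,280:410],None,fx=3,fy=3,interpolation=cv2.INTER_CUBIC); b=cv2.resize(cs[0][190:270,240:345],None,fx=3.75,fy=3.75,interpolation=cv2.INTER_CUBIC)
cv2.imwrite("pics/g5.png",np.hstack([a,b]))
E
```

```text
t: 14.57
tool_pos: [0.5068, -0.0646, 0.0865]
orientation: [3.142, -0.0, -3.012]
ft_force: [0.1, -0.3, -0.4]
opening: 0.0539
finger_force: 63.0
t: 14.98
tool_pos: [0.5046, -0.0997, 0.0865]
orientation: [3.141, -0.0, -3.013]
ft_force: [0.0, 0.1, -0.5]
opening: 0.0538
finger_force: 63.1
t 15.0 pos [ 0.5046 -0.0997  0.0865] rpy [ 3.141 -0.    -3.013] open 0.0538 F [ 0.   0.1 -0.5]
 turn tool [ 0.    -0.    -0.001]  shift AFTER turn (tool axes) [-0.4 -0.3 56.5]  before turn [-0.4 -0.4 56.5]
[] []
[([0.503, -0.098, 0.097], 0.53)] [([0.507, -0.104, 0.002], 0.83)]
```

View pics/g5.png

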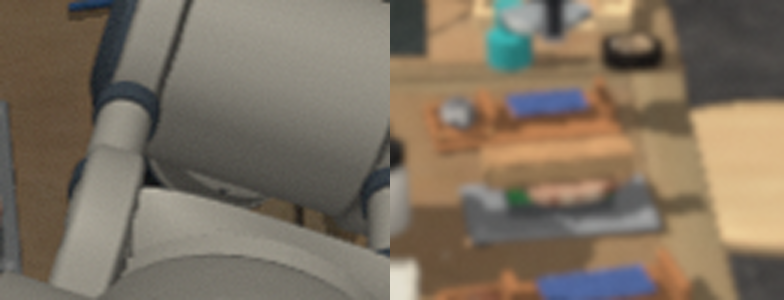

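```bash
python3 -m creep '[[[-1.5,0,10],[0,0,0],1],[[0,0,15],[0,0,0],1],[[0,0,15],[0,0,0],1],[[0,0,12],[0,0,0],1],[[0,0,10],[0,0,0],1],[[0,0,7],[0,0,0],1],[[0,0,3],[0,0,0],1],[[0,0,0],[0,0,0],1]]'
python3 -m creep '[[[0,0,1],[0,0,0],1],[[0,0,0.7],[0,0,0],1],[[0,0,0],[0,0,0],1]]'
python3 -m creep '[[[0,0,0.7],[0,0,0],1],[[0,0,0],[0,0,0],1]]'
```

```text
t: 15.95
tool_pos: [0.5061, -0.0995, 0.014]
orientation: [3.141, -0.001, -3.012]
ft_force: [-0.1, 0.0, -0.8]
opening: 0.0538
finger_force: 63.1
t: 16.2
tool_pos: [0.5066, -0.0996, 0.0132]
orientation: [-3.141, 0.001, -3.012]
ft_force: [0.0, 0.1, -1.2]
opening: 0.0538
finger_force: 63.1
t: 16.37
tool_pos: [0.5065, -0.0996, 0.0124]
orientation: [-3.141, 0.0, -3.012]
ft_force: [-0.1, 0.3, -0.6]
opening: 0.0534
finger_force: 63.1
```

```bash
python3 -m creep '[[[0,0,0.7],[0,0,0],1],[[0,0,0],[0,0,0],1],[[0,0,0],[0,0,0],1]]'
python3 -m creep '[[[0,0,0.7],[0,0,0],1],[[0,0,0],[0,0,0],1]]'
```

```text
t: 16.62
tool_pos: [0.5064, -0.0996, 0.0115]
orientation: [-3.142, 0.0, -3.012]
ft_force: [-0.1, 0.3, 0.6]
opening: 0.0534
finger_force: 63.1
t: 16.78
tool_pos: [0.5064, -0.0996, 0.0113]
orientation: [-3.141, 0.0, -3.012]
ft_force: [-3.0, 0.5, 13.2]
opening: 0.0535
finger_force: 64.3
```

```bash
python3 -m creep '[[[0,0,0],[0,0,0],0.3],[[0,0,0],[0,0,0],0],[[0,0,0],[0,0,0],0],[[0,0,0],[0,0,0],0],[[0,0,0],[0,0,0],0],[[0,0,-10],[0,0,0],0],[[0,0,-20],[0,0,0],0],[[0,0,-30],[0,0,0],0]]'
python3 -m creep '[[[-4,26,-30],[0,0,0],0],[[-4,30,0],[0,0,0],0],[[-4,30,0],[0,0,0],0],[[-4,30,0],[0,0,0],0],[[-4,30,0],[0,0,0],0],[[-4,30,0],[0,0,0],0],[[0,30,0],[0,0,0],0],[[0,30,0],[0,0,0],0]]'
python3 -m creep '[[[0,30,0],[0,0,0],0],[[0,30,0],[0,0,0],0],[[0,0,0],[0,0,0],0]]'
python3 - <<'E'
from h import *
c=cam("top"); cs=cam("side")
for n in ("top","side"): 
  for l in ("slab_grey","bar","slab_rust","tray_grey"): print(l,[(np.round(d["point"],3).tolist(),round(d["p"],2)) for d in robot.tip_of(n,l)])
for l,z in (("slab_grey",.03),("bar",.056),("slab_rust",.034)):
  for d in robot.cut_out("top",l)[:1]: rect(d["pixels"],z,c,l)
cv2.imwrite("pics/g6.png",cv2.resize(c[0][150:250,225:385],None,fx=5,fy=5,interpolation=cv2.INTER_CUBIC))
plan(.505,.07,.11,np.pi+.1)
E
```

```text
t: 17.45
tool_pos: [0.5051, -0.0992, 0.0705]
orientation: [3.14, -0.003, -3.012]
ft_force: [-0.2, 0.1, 0.4]
opening: 0.0853
finger_force: 0.0
t: 18.12
tool_pos: [0.4995, 0.1391, 0.1015]
orientation: [3.142, 0.001, -3.012]
ft_force: [0.5, 0.7, -0.8]
opening: 0.0853
finger_force: 0.0
t: 18.37
tool_pos: [0.4913, 0.2012, 0.1016]
orientation: [3.141, 0.001, -3.01]
ft_force: [0.6, -0.1, 0.1]
opening: 0.0853
finger_force: 0.0
slab_grey [([0.505, -0.1, 0.023], 0.71)]
bar [([0.505, 0.071, 0.036], 0.95)]
slab_rust [([0.493, 0.069, 0.026], 0.74), ([0.506, 0.068, 0.036], 0.18)]
tray_grey [([0.508, -0.098, 0.002], 0.64)]
slab_grey []
bar [([0.504, 0.069, 0.037], 0.89)]
slab_rust [([0.493, 0.074, 0.024], 0.56)]
tray_grey [([0.505, -0.103, 0.002], 0.83)]
slab_grey mean [505.4 -97.3] rect c [503.6 -97.9] [69.7 52.6] long axis ang -1.309 n 531
bar mean [501.8  72.7] rect c [502.   73.9] [117.3  36.7] long axis ang -1.437 n 707
slab_rust mean [493.8  98. ] rect c [492.3  98.8] [61.6 16.8] long axis ang -1.422 n 141
t 19.0 pos [0.4921 0.1968 0.1008] rpy [-3.142 -0.    -3.013] open 0.0853 F [ 0.6 -0.4 -0.5]
 turn tool [-0.    -0.     0.029]  shift AFTER turn (tool axes) [  -0.2 -127.5   -9.2]  before turn [   3.5 -127.4   -9.2]
```

View pics/g6.png

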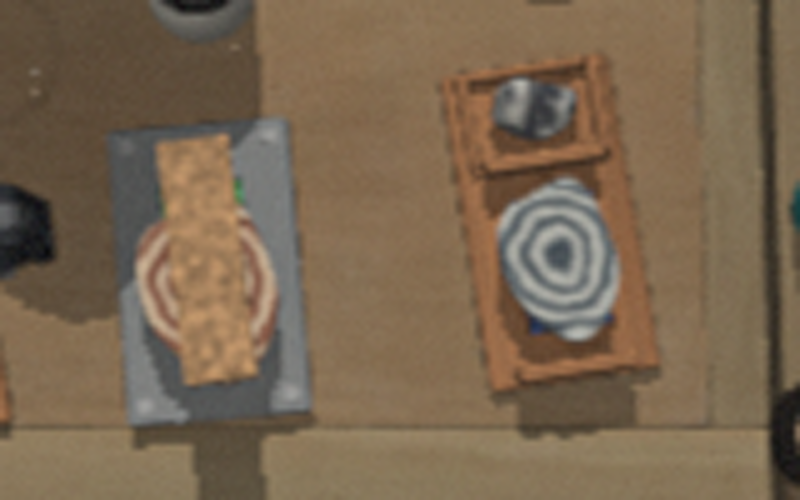

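Grey slab lies on its pad at crop (560,258), well between the stops. The bar is exposed at (207,260), centred about (0.504, 0.0715), angle about 0.13.

```bash
python3 -m creep '[[[0.7,-21,0],[0,0,0],0],[[0.7,-21,0],[0,0,0],0],[[0.8,-21,0],[0,0,0],0],[[0.8,-21,0],[0,0,0],0],[[0.7,-21,0],[0,0,0],0],[[0.7,-21,0],[0,0,0],0],[[0,0,0],[0,0,0],0],[[0,0,0],[0,0,0],0]]'
python3 -c "
from h import *
plan(.504,.0715,.039,np.pi+.134)"
```

```text
t: 19.68
tool_pos: [0.504, 0.0707, 0.1008]
orientation: [-3.142, 0.0, -3.014]
ft_force: [-1.1, 0.2, -0.0]
opening: 0.0856
finger_force: 0.0
t 19.7 pos [0.504  0.0707 0.1008] rpy [-3.142  0.    -3.014] open 0.0856 F [-1.1  0.2 -0. ]
 turn tool [-0.     0.    -0.007]  shift AFTER turn (tool axes) [-0.1  0.8 61.8]  before turn [-0.1  0.8 61.8]
```

```bash
python3 -m creep '[[[0,0.8,15],[0,0,-0.007],0],[[0,0,15],[0,0,0],0],[[0,0,12],[0,0,0],0],[[0,0,10],[0,0,0],0],[[0,0,7],[0,0,0],0],[[0,0,2.5],[0,0,0],0],[[0,0,0],[0,0,0],0.3],[[0,0,0],[0,0,0],0.45]]'
python3 -m creep '[[[0,0,0],[0,0,0],0.5],[[0,0,0],[0,0,0],0.55],[[0,0,0],[0,0,0],0.6],[[0,0,0],[0,0,0],0.65],[[0,0,0],[0,0,0],0.75],[[0,0,0],[0,0,0],1],[[0,0,0],[0,0,0],1],[[0,0,0],[0,0,0],1]]'
```

```text
t: 20.35
tool_pos: [0.5039, 0.0725, 0.0395]
orientation: [-3.142, 0.0, -3.005]
ft_force: [-0.2, 0.5, 0.4]
opening: 0.0636
finger_force: 0.0
t: 21.02
tool_pos: [0.5041, 0.0723, 0.04]
orientation: [-3.141, 0.001, -3.005]
ft_force: [-2.3, 0.0, 11.3]
opening: 0.0328
finger_force: 59.5
```

```bash
python3 -m creep '[[[0,0,-4],[0,0,0],1],[[0,0,-8],[0,0,0],1],[[0,0,-15],[0,0,0],1],[[0,0,-16],[0,0,0],1],[[0,0,-16],[0,0,0],1],[[0,0,-16],[0,0,0],1],[[0,0,0],[0,0,0],1],[[0,0,0],[0,0,0],1]]'
python3 - <<'E'
from h import *
c=cam("top"); cs=cam("side")
P=[ray((370+p[0]/6,165+p[1]/6),.022,c)[:2] for p in ((325,78),(497,92),(308,442),(475,455))]
f=(P[0]+P[1])/2; n=(P[2]+P[3])/2
print("holder",(f+n)/2,np.arctan2(*(f-n)[::-1]),np.linalg.norm(f-n),np.linalg.norm(P[0]-P[1]))
for d in robot.cut_out("top","holder")[:1]:
    rect(d["pixels"],.012,c,"holder")
for n in ("top","side"): print([(np.round(d["point"],3).tolist(),round(d["p"],2)) for d in robot.tip_of(n,"bar")],[(np.round(d["point"],3).tolist(),round(d["p"],2)) for d in robot.tip_of(n,"holder")],[(np.round(d["point"],3).tolist(),round(d["p"],2)) for d in robot.tip_of(n,"slab_rust")])
plan(.489,-.346,.11,np.pi-.09)
E
```

```text
t: 21.68
tool_pos: [0.5042, 0.0723, 0.1152]
orientation: [-3.141, 0.002, -3.005]
ft_force: [-0.9, 0.2, -1.3]
opening: 0.0327
finger_force: 60.0
holder [ 0.48807931 -0.34372508] -0.10209938090047792 0.14937384922799218 0.07019141788929946
holder mean [ 489.1 -341.1] rect c [ 489.5 -342. ] [ 75.8 151.4] long axis ang 1.481 n 1780
[([0.506, 0.072, 0.11], 0.76)] [([0.488, -0.346, -0.001], 0.92)] [([0.495, 0.069, 0.024], 0.58)]
[] [([0.493, -0.349, -0.003], 0.46), ([0.478, 0.224, -0.001], 0.26)] [([0.494, 0.075, 0.026], 0.63), ([0.503, 0.073, 0.112], 0.22)]
t 22.1 pos [0.5036 0.0723 0.1139] rpy [ 3.142e+00 -1.000e-03 -3.005e+00] open 0.0328 F [-0.2 -0.1 -0.6]
 turn tool [ 0.    -0.001  0.226]  shift AFTER turn (tool axes) [ -23.  -418.     3.9]  before turn [  71.3 -412.5    3.9]
```

```bash
python3 -m creep '[[[0,0,0],[0,0,0.059],1],[[0,0,0],[0,0,0.059],1],[[0,0,0],[0,0,0.059],1],[[0,0,0],[0,0,0.059],1],[[-1,-14,0],[0,0,0],1],[[-1.6,-26,0],[0,0,0],1],[[-1.6,-26,0],[0,0,0],1],[[-1.6,-26,0],[0,0,0],1]]'
python3 -m creep '[[[-1.6,-26,0],[0,0,0],1],[[-1.6,-26,0],[0,0,0],1],[[-1.6,-26,0],[0,0,0],1],[[-1.6,-26,0],[0,0,0],1],[[-1.6,-26,0],[0,0,0],1],[[-1.6,-26,0],[0,0,0],1],[[-1.6,-26,0],[0,0,0],1],[[-1.6,-26,0],[0,0,0],1]]'
python3 -m creep '[[[-1.6,-26,0],[0,0,0],1],[[-1.6,-26,0],[0,0,0],1],[[-1.6,-26,0],[0,0,0],1],[[-1.6,-26,0],[0,0,0],1],[[0,-12,0],[0,0,0],1],[[0,0,0],[0,0,0],1],[[0,0,0],[0,0,0],1]]'
python3 - <<'E'
from h import *
plan(.488,-.3445,.0225,np.pi-.1)
c=cam("top"); cs=cam("side")
for n in ("top","side"): print([(np.round(d["point"],3).tolist(),round(d["p"],2)) for d in robot.tip_of(n,"bar")],[(np.round(d["point"],3).tolist(),round(d["p"],2)) for d in robot.tip_of(n,"holder")])
E
```

```text
t: 22.8
tool_pos: [0.5002, -0.0206, 0.1141]
orientation: [-3.142, -0.0, 3.043]
ft_force: [1.2, -0.8, -1.2]
opening: 0.0326
finger_force: 60.1
t: 23.47
tool_pos: [0.4921, -0.2293, 0.1141]
orientation: [3.141, -0.0, 3.042]
ft_force: [0.5, -0.0, -2.2]
opening: 0.0325
finger_force: 60.1
t: 24.05
tool_pos: [0.4869, -0.3438, 0.1139]
orientation: [3.141, -0.001, 3.041]
ft_force: [0.7, 1.2, -1.3]
opening: 0.0325
finger_force: 60.1
t 24.1 pos [ 0.4869 -0.3438  0.1139] rpy [ 3.141e+00 -1.000e-03  3.041e+00] open 0.0325 F [ 0.7  1.2 -1.3]
 turn tool [ 0.001 -0.001 -0.001]  shift AFTER turn (tool axes) [-1.2 -0.6 91.4]  before turn [-1.2 -0.7 91.4]
[([0.496, 0.071, 0.027], 0.41)] []
[([0.487, -0.346, 0.11], 0.65)] []
```

```bash
python3 -m creep '[[[-1.2,0,12],[0,0,0],1],[[0,0,16],[0,0,0],1],[[0,0,16],[0,0,0],1],[[0,0,15],[0,0,0],1],[[0,0,12],[0,0,0],1],[[0,0,10],[0,0,0],1],[[0,0,7],[0,0,0],1],[[0,0,0],[0,0,0],1]]'
python3 -m creep '[[[0,0,1.5],[0,0,0],1],[[0,0,1],[0,0,0],1],[[0,0,0],[0,0,0],1]]'
python3 -m creep '[[[0,0,1],[0,0,0],1],[[0,0,0],[0,0,0],1]]'
```

```text
t: 25.02
tool_pos: [0.4879, -0.3437, 0.0248]
orientation: [3.141, -0.002, 3.042]
ft_force: [-0.9, -0.0, -1.1]
opening: 0.0324
finger_force: 60.1
t: 25.27
tool_pos: [0.4887, -0.3444, 0.0242]
orientation: [-3.141, 0.001, 3.042]
ft_force: [-1.1, 0.2, -0.1]
opening: 0.0325
finger_force: 60.1
t: 25.43
tool_pos: [0.4886, -0.3443, 0.0231]
orientation: [-3.141, 0.001, 3.042]
ft_force: [0.7, 0.1, -1.3]
opening: 0.0324
finger_force: 60.1
```

```bash
python3 -m creep '[[[0,0,0.8],[0,0,0],1],[[0,0,0],[0,0,0],1],[[0,0,0],[0,0,0],1]]'
python3 -m creep '[[[0,0,0.8],[0,0,0],1],[[0,0,0],[0,0,0],1]]'
python3 -m creep '[[[0,0,0.5],[0,0,0],1],[[0,0,0],[0,0,0],1]]'
```

```text
t: 25.68
tool_pos: [0.4884, -0.3442, 0.022]
orientation: [-3.142, 0.0, 3.042]
ft_force: [0.5, 0.2, -0.9]
opening: 0.0327
finger_force: 60.1
t: 25.85
tool_pos: [0.4885, -0.3443, 0.0215]
orientation: [-3.141, 0.0, 3.042]
ft_force: [-1.5, 1.0, 6.2]
opening: 0.0324
finger_force: 60.7
t: 26.02
tool_pos: [0.4885, -0.3443, 0.0215]
orientation: [-3.141, 0.0, 3.042]
ft_force: [-3.8, 2.9, 14.8]
opening: 0.0327
finger_force: 61.9
```

```bash
python3 -m creep '[[[0,0,0],[0,0,0],0.5],[[0,0,0],[0,0,0],0],[[0,0,0],[0,0,0],0],[[0,0,0],[0,0,0],0],[[0,0,0],[0,0,0],0],[[0,0,-12],[0,0,0],0],[[0,0,-25],[0,0,0],0],[[0,0,-30],[0,0,0],0]]'
python3 -m creep '[[[0,0,-30],[0,0,0],0],[[0,28,0],[0,0,-0.05],0],[[0,28,0],[0,0,-0.05],0],[[0,28,0],[0,0,-0.05],0],[[0,28,0],[0,0,-0.05],0],[[0,28,0],[0,0,0],0],[[0,28,0],[0,0,0],0],[[0,28,0],[0,0,0],0]]'
python3 - <<'E'
from h import *
c=cam("top"); cs=cam("side")
for n in ("top","side"): 
  for l in ("bar","slab_rust","tray_rust","holder"): print(l,[(np.round(d["point"],3).tolist(),round(d["p"],2)) for d in robot.tip_of(n,l)])
for l,z in (("bar",.038),("slab_rust",.034)):
  for d in robot.cut_out("top",l)[:1]: rect(d["pixels"],z,c,l)
cv2.imwrite("pics/g7.png",cv2.resize(c[0][140:250,130:465],None,fx=2.38,fy=2.38,interpolation=cv2.INTER_CUBIC))
plan(.494,.072,.1,np.pi+.1)
E
```

```text
t: 26.68
tool_pos: [0.4876, -0.3435, 0.0878]
orientation: [3.14, -0.002, 3.042]
ft_force: [0.5, -0.3, 0.5]
opening: 0.0857
finger_force: 0.0
t: 27.35
tool_pos: [0.4826, -0.1476, 0.1185]
orientation: [-3.141, 0.001, -3.041]
ft_force: [0.1, -0.5, -0.9]
opening: 0.0854
finger_force: 0.0
bar [([0.504, -0.1, 0.023], 0.64)]
slab_rust [([0.496, 0.069, 0.027], 0.66)]
tray_rust [([0.485, 0.226, -0.002], 0.83)]
holder []
bar [([0.484, -0.345, 0.019], 0.64)]
slab_rust [([0.492, 0.072, 0.028], 0.88), ([0.504, 0.377, 0.006], 0.16)]
tray_rust [([0.481, 0.229, -0.002], 0.87)]
holder [([0.492, -0.347, -0.002], 0.67)]
slab_rust mean [491.   72.1] rect c [488.6  71. ] [84.2 62.8] long axis ang -1.374 n 744
t 27.9 pos [ 0.4828 -0.1493  0.1176] rpy [ 3.142 -0.    -3.042] open 0.0855 F [ 0.2  0.5 -0. ]
 turn tool [ 0.    -0.    -0.001]  shift AFTER turn (tool axes) [-33.3 219.1  17.6]  before turn [-33.2 219.1  17.6]
```

View pics/g7.png

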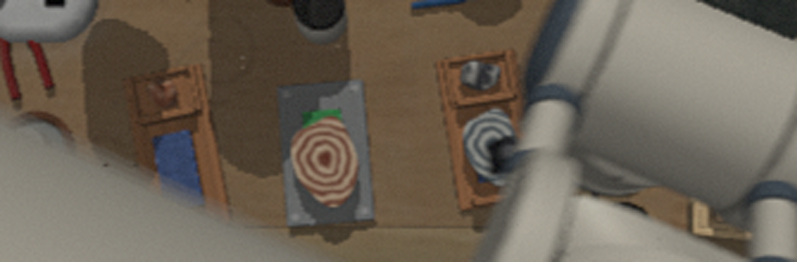

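Only the rust slab remains on the stand, at crop (325,160), about (0.493, 0.072). The grey slab is still on its pad at (490,145).

```bash
python3 -m creep '[[[0,0,0],[0,0,-0.03],0],[[-4.3,24.2,3],[0,0,0],0],[[-4.3,24.2,3],[0,0,0],0],[[-4.3,24.2,3],[0,0,0],0],[[-4.3,24.2,3],[0,0,0],0],[[-4.3,24.2,3],[0,0,0],0],[[-4.3,24.2,3],[0,0,0],0],[[-4.3,24.2,3],[0,0,0],0]]'
python3 -m creep '[[[-4.3,24.2,3],[0,0,0],0],[[-4.3,24.2,3],[0,0,0],0],[[0,0,0],[0,0,0],0],[[0,0,0],[0,0,0],0]]'
python3 -c "
from h import *
plan(.493,.072,.012,np.pi+.13)"
```

```text
t: 28.62
tool_pos: [0.4906, 0.024, 0.0965]
orientation: [-3.142, 0.0, -3.012]
ft_force: [-0.3, 0.1, 0.3]
opening: 0.0855
finger_force: 0.0
t: 28.95
tool_pos: [0.4928, 0.0729, 0.0905]
orientation: [-3.142, -0.0, -3.01]
ft_force: [0.1, -1.1, -0.7]
opening: 0.0853
finger_force: 0.0
t 28.9 pos [0.4928 0.0729 0.0905] rpy [-3.142 -0.    -3.01 ] open 0.0853 F [ 0.1 -1.1 -0.7]
 turn tool [-0.    -0.     0.002]  shift AFTER turn (tool axes) [-0.1 -0.9 78.5]  before turn [-0.1 -0.9 78.5]
```

```bash
python3 -m creep '[[[0,-0.5,15],[0,0,0],0],[[0,0,15],[0,0,0],0],[[0,0,15],[0,0,0],0],[[0,0,14],[0,0,0],0],[[0,0,11],[0,0,0],0],[[0,0,7.5],[0,0,0],0],[[0,0,0],[0,0,0],0],[[0,0,0],[0,0,0],0.1]]'
python3 -m creep '[[[0,0,0],[0,0,0],0.15],[[0,0,0],[0,0,0],0.2],[[0,0,0],[0,0,0],0.25],[[0,0,0],[0,0,0],0.3],[[0,0,0],[0,0,0],0.5],[[0,0,0],[0,0,0],1],[[0,0,0],[0,0,0],1],[[0,0,0],[0,0,0],1]]'
python3 -m creep '[[[0,0,0],[0,0,0],1],[[0,0,-4],[0,0,0],1],[[0,0,-6],[0,0,0],1],[[0,0,-10],[0,0,0],1],[[0,0,-12],[0,0,0],1],[[0,0,-12],[0,0,0],1],[[0,0,-12],[0,0,0],1],[[0,0,0],[0,0,0],1]]'
python3 - <<'E'
from h import *
c=cam("top"); cs=cam("side")
for n in ("top","side"): print([(np.round(d["point"],3).tolist(),round(d["p"],2)) for d in robot.tip_of(n,"slab_rust")],[(np.round(d["point"],3).tolist(),round(d["p"],2)) for d in robot.tip_of(n,"tray_rust")])
plan(.482,.225,.07,np.pi+.21)
E
```

```text
t: 29.62
tool_pos: [0.4929, 0.0711, 0.0132]
orientation: [3.142, -0.001, -3.012]
ft_force: [0.1, 0.3, -0.0]
opening: 0.0772
finger_force: 0.0
t: 30.28
tool_pos: [0.4934, 0.0716, 0.0145]
orientation: [-3.141, 0.002, -3.011]
ft_force: [-3.7, -0.7, 20.7]
opening: 0.0638
finger_force: 60.3
t: 30.95
tool_pos: [0.494, 0.0717, 0.0716]
orientation: [-3.141, 0.003, -3.011]
ft_force: [1.1, 0.7, -0.1]
opening: 0.0631
finger_force: 65.8
[([0.491, -0.342, 0.021], 0.49), ([0.498, 0.068, 0.081], 0.41)] [([0.487, 0.222, -0.005], 0.85)]
[([0.487, -0.346, 0.017], 0.68), ([0.495, 0.077, 0.082], 0.61)] [([0.48, 0.224, -0.001], 0.73)]
t 31.2 pos [0.4926 0.0716 0.0686] rpy [ 3.141e+00 -1.000e-03 -3.011e+00] open 0.0633 F [-0.5 -0.1 -0.7]
 turn tool [ 0.    -0.001 -0.08 ]  shift AFTER turn (tool axes) [-21.6 152.2  -1.4]  before turn [ -9.4 153.4  -1.3]
```

```bash
python3 -m creep '[[[0,0,-3],[0,0,-0.04],1],[[0,0,0],[0,0,-0.04],1],[[-1.1,8.4,0],[0,0,0],1],[[-2.2,17,0],[0,0,0],1],[[-2.2,17,0],[0,0,0],1],[[-2.2,17,0],[0,0,0],1],[[-2.2,17,0],[0,0,0],1],[[-2.2,17,0],[0,0,0],1]]'
python3 -m creep '[[[-2.2,17,0],[0,0,0],1],[[-2.2,17,0],[0,0,0],1],[[-2.2,17,0],[0,0,0],1],[[-1.2,8,0],[0,0,0],1],[[0,0,0],[0,0,0],1],[[0,0,0],[0,0,0],1]]'
python3 - <<'E'
from h import *
plan(.4805,.2245,.009,np.pi+.21)
c=cam("top"); cs=cam("side")
for n in ("top","side"): print([(np.round(d["point"],3).tolist(),round(d["p"],2)) for d in robot.tip_of(n,"slab_rust")],[(np.round(d["point"],3).tolist(),round(d["p"],2)) for d in robot.tip_of(n,"tray_rust")])
E
```

```text
t: 31.92
tool_pos: [0.4847, 0.1668, 0.0717]
orientation: [3.142, -0.001, -2.933]
ft_force: [0.3, 0.1, -0.4]
opening: 0.0633
finger_force: 65.8
t: 32.42
tool_pos: [0.4803, 0.2249, 0.0719]
orientation: [-3.141, -0.001, -2.931]
ft_force: [-0.3, -0.5, -0.6]
opening: 0.0635
finger_force: 65.8
t 32.4 pos [0.4803 0.2249 0.0719] rpy [-3.141e+00 -1.000e-03 -2.931e+00] open 0.0635 F [-0.3 -0.5 -0.6]
 turn tool [-0.    -0.001  0.001]  shift AFTER turn (tool axes) [-0.1 -0.4 62.9]  before turn [-0.2 -0.4 62.9]
[([0.483, 0.223, 0.08], 0.73)] [([0.486, 0.225, -0.006], 0.71)]
[([0.481, 0.228, 0.082], 0.79)] [([0.481, 0.226, -0.001], 0.67)]
```

```bash
python3 -m creep '[[[0,0,10],[0,0,0],1],[[0,0,14],[0,0,0],1],[[0,0,13],[0,0,0],1],[[0,0,10],[0,0,0],1],[[0,0,7],[0,0,0],1],[[0,0,4],[0,0,0],1],[[0,0,2],[0,0,0],1],[[0,0,0],[0,0,0],1]]'
python3 -m creep '[[[0,0,0.8],[0,0,0],1],[[0,0,0],[0,0,0],1]]'
python3 -m creep '[[[0,0,0.8],[0,0,0],1],[[0,0,0],[0,0,0],1]]'
```

```text
t: 33.38
tool_pos: [0.4806, 0.2248, 0.0119]
orientation: [-3.142, -0.0, -2.931]
ft_force: [-0.3, 0.1, -0.6]
opening: 0.0632
finger_force: 65.8
t: 33.55
tool_pos: [0.4809, 0.2249, 0.0117]
orientation: [3.142, 0.001, -2.931]
ft_force: [-0.1, -0.2, -1.1]
opening: 0.0633
finger_force: 65.8
t: 33.72
tool_pos: [0.4808, 0.2249, 0.0108]
orientation: [3.142, 0.001, -2.931]
ft_force: [0.1, -0.8, -0.2]
opening: 0.0634
finger_force: 65.8
```

```bash
python3 -m creep '[[[0,0,0.7],[0,0,0],1],[[0,0,0],[0,0,0],1],[[0,0,0],[0,0,0],1]]'
python3 -m creep '[[[0,0,0.7],[0,0,0],1],[[0,0,0],[0,0,0],1]]'
```

```text
t: 33.97
tool_pos: [0.4808, 0.2249, 0.0106]
orientation: [3.141, 0.001, -2.931]
ft_force: [-3.0, -1.0, 13.2]
opening: 0.0635
finger_force: 67.1
t: 34.13
tool_pos: [0.4809, 0.2249, 0.0105]
orientation: [3.141, 0.001, -2.931]
ft_force: [-5.8, -1.5, 28.7]
opening: 0.0637
finger_force: 68.3
```

```bash
python3 -m creep '[[[0,0,0],[0,0,0],0.2],[[0,0,0],[0,0,0],0],[[0,0,0],[0,0,0],0],[[0,0,0],[0,0,0],0],[[0,0,0],[0,0,0],0],[[0,0,-12],[0,0,0],0],[[0,0,-25],[0,0,0],0],[[0,0,-35],[0,0,0],0]]'
python3 -m creep '[[[0,0,-40],[0,0,0],0],[[0,0,-40],[0,0,0],0],[[0,0,-40],[0,0,0],0],[[15,28,-20],[0,0,0],0],[[15,28,0],[0,0,0],0],[[15,28,0],[0,0,0],0],[[15,28,0],[0,0,0],0],[[15,28,0],[0,0,0],0]]'
python3 -m creep '[[[15,28,0],[0,0,0],0],[[15,28,0],[0,0,0],0],[[15,28,0],[0,0,0],0],[[15,28,0],[0,0,0],0],[[15,28,0],[0,0,0],0],[[15,28,0],[0,0,0],0],[[15,28,0],[0,0,0],0],[[0,0,0],[0,0,0],0]]'
python3 - <<'E'
from h import *
c=cam("top"); cs=cam("side")
for n in ("top","side"):
  for l in "weight dish bar holder slab_rust tray_rust slab_grey tray_grey".split(): print(n,l,[(np.round(d["point"],3).tolist(),round(d["p"],2)) for d in robot.tip_of(n,l)][:2])
for l,z in (("bar",.038),("slab_rust",.030),("slab_grey",.030)):
  for d in robot.cut_out("top",l)[:1]: rect(d["pixels"],z,c,l)
cv2.imwrite("pics/end.png",cv2.resize(c[0][150:250,125:465],None,fx=2.35,fy=2.35,interpolation=cv2.INTER_CUBIC))
E
```

```text
t: 34.8
tool_pos: [0.4792, 0.2243, 0.0801]
orientation: [-3.141, -0.004, -2.931]
ft_force: [-0.2, 0.4, -1.1]
opening: 0.0854
finger_force: 0.0
t: 35.47
tool_pos: [0.3769, 0.347, 0.2213]
orientation: [3.141, 0.0, -2.932]
ft_force: [0.2, -0.6, 0.3]
opening: 0.0855
finger_force: 0.0
t: 36.13
tool_pos: [0.2312, 0.5192, 0.221]
orientation: [3.14, -0.0, -2.928]
ft_force: [-0.7, -0.7, -0.0]
opening: 0.0857
finger_force: 0.0
top weight [([0.535, -0.242, -0.001], 0.76), ([0.505, 0.379, 0.008], 0.52)]
top dish [([0.508, 0.379, -0.001], 0.87), ([0.484, 0.224, 0.02], 0.24)]
top bar [([0.491, -0.343, 0.016], 0.82)]
top holder [([0.486, -0.345, -0.0], 0.87)]
top slab_rust [([0.484, 0.223, 0.019], 0.69)]
top tray_rust [([0.489, 0.224, -0.002], 0.75)]
top slab_grey [([0.506, -0.098, 0.023], 0.62)]
top tray_grey [([0.508, -0.1, 0.002], 0.63)]
side weight [([0.505, 0.378, 0.008], 0.66), ([0.531, -0.24, -0.004], 0.53)]
side dish [([0.505, 0.378, -0.001], 0.53)]
side bar [([0.49, -0.345, 0.017], 0.84), ([0.506, 0.376, 0.008], 0.67)]
side holder [([0.491, -0.347, -0.005], 0.8)]
side slab_rust [([0.48, 0.229, 0.02], 0.71)]
side tray_rust [([0.479, 0.226, -0.002], 0.64)]
side slab_grey [([0.506, 0.376, -0.001], 0.46), ([0.505, -0.099, 0.025], 0.43)]
side tray_grey [([0.505, -0.099, 0.001], 0.67), ([0.489, -0.344, 0.016], 0.35)]
bar mean [ 487.2 -338. ] rect c [ 488.3 -337.7] [ 40.8 115.7] long axis ang 1.448 n 785
slab_rust mean [478.  224.7] rect c [475.2 224. ] [90.6 64.8] long axis ang -1.216 n 814
slab_grey mean [505.4 -97.8] rect c [503.4 -98. ] [75.5 57. ] long axis ang -1.306 n 602
```

View pics/end.png

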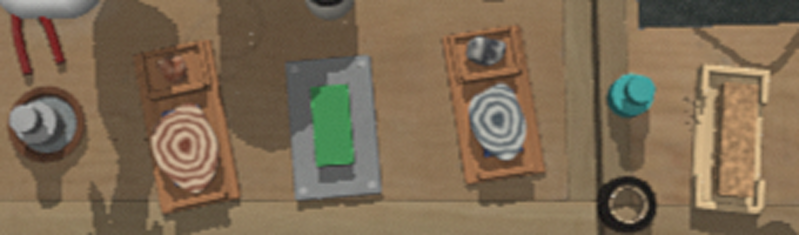

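The final view shows all four pieces placed: the weight upright in its dish (40,125), the rust slab on its pad (188,150), the grey slab on its pad (497,122) and the bar in its holder (740,138). Every measured offset is within about 6 mm, so I'll hand in.

```bash
python3 -c "
from h import *
print(robot.finish_job())"
```

```text
the job is handed in; nothing more can be done
None
```

I took the stack apart and handed the job in at about 37 s; the hand-in returned no verdict. In the last pictures the weight, bar and both slabs each sit in their own place, within about 6 mm of centre.

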